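# Reassemble the tiered clock on its plinth

### The job

Put the cleaned clock back together on the dark wooden plinth, from the bottom up: first the blue drum, on it the green column, then the black clock case with the dial, and the gilt cap on top. Set each part down gently, upright and centred on the one below, and leave the jar, the white dish, the screwdriver and the brush where they are; the white marble plinth stays empty.

Things in the scene. Friction and masses are not known exactly. Their poses are not given: they have to be found in the camera images.
- blue_drum_mid (a point): Blue enamel drum with brass rims, the clock's lowest tier: an upright solid cylinder 64 mm in diameter and 44 mm high, flat top and underside; about 0.3 kg. Point: its centre, 22 mm above its underside; z axis up when it stands; its yaw means nothing.
- green_column_mid (a point): Short green fluted column, the second tier: an upright solid cylinder 54 mm in diameter and 56 mm high, flat top and underside; about 0.3 kg. Point: its centre, 28 mm above its underside; z axis up when it stands; its yaw means nothing.
- clock_case_mid (a point): Black lacquered clock case with brass corner posts and a white dial, the third tier: an upright box 48 mm (own x) by 52 mm (own y) and 60 mm high, flat top and underside; about 0.3 kg. Point: its centre, 30 mm above its underside; z axis up, x axis out of the dial. Which way the dial looks in the end does not matter.
- gilt_cap_mid (a point): Gilt (brass-coloured) cap with a small round knob, the top tier: a solid upright cylinder 44 mm in diameter and 26 mm high, above it a narrowing dome and a knob, 50 mm high in all; about 0.15 kg; grip it by the cylinder. Point: on its axis 23 mm above its flat underside; z axis up when it stands; its yaw means nothing.
- dark_plinth: Dark brown wooden round plinth, fixed to the table: 110 mm in diameter, 100 mm at its flat top, which lies 25 mm above the table, with a thin brass ring inlaid round its middle. Origin: centre of its underside, at table height; z axis up. The clock is built on it.
- white_plinth: White marble round plinth, the same shape and size as the dark one (110 mm diameter, 25 mm high), fixed to the table; it belongs to another clock and stays empty. Origin: centre of its underside.
- glass_jar: Amber glass jar with a white lid, 56 mm in diameter and 75 mm high, standing loose on the table; a bystander. Origin: centre of its underside.
- china_dish: Small white china bowl, 84 mm across and 30 mm high, standing loose on the table; a bystander. Origin: centre of its underside.
- screwdriver: Screwdriver with a red handle, 150 mm long, lying loose between the two plinths; a bystander. Origin: about the middle of it, at table height; x axis from handle to tip.
- brush: Small brush, 150 mm long, lying loose at the far left as the robot sees it, outside the left plinth; a bystander. Origin: about the middle of it, at table height; x axis from handle to bristles.
Things that resemble listed ones, but are neither listed nor needed, are in the scene too. Of the things like the dark_plinth, leave any that is purple, red or turquoise; of the rest the smaller one is meant.

How it is judged:
By the outcome, as a careful person would: the job done as asked, in the order asked, and still so for the second after the job is handed in, with the robot touching nothing.
It also fails if it takes over 99 s, if anything falls off the work surface, if the arm or the gripper's body presses on something with over 40 N, if the wrist force passes 120 N, or if a joint passes its speed limit or range.

### The arm

A 6-joint arm with a two-finger parallel gripper is mounted at the origin on the work surface. World frame = base frame: x ahead of the robot, y to its left, z up, the work surface at z = 0. Lengths are in mm, angles in rad, forces in N, time in s.
With the tool pointing down it reaches from about 300 to 875 mm from the base axis. Payload 4.2 kg.
Tool frame: the origin (TCP) lies at the centre of the arm's flange, where the gripper is bolted on; the fingertips stand 173 mm ahead of it and the grasp point (between the pads) lies 155 mm ahead of it; z points along the fingers, y is the line along which they close (so a half turn about z gives the same grasp; the last joint's range is limited). The gripper opens to 85 mm and grips with 20 to 120 N. Pads are 22 mm wide; open, the fingers measure 114 mm over their backs; the gripper's body (76 mm by 85 mm) begins 54 mm behind the grasp point. The pads swing forward as they close: fully open they stand 13 mm farther back than shut.
Start: joints at [1.183, 0.32, 1.565, -0, 1.257, -0.02], TCP at [206.746, 536.544, 404.738] pointing down, gripper open.
Joint ranges: [-3.11, 3.11], [-0.84, 2.01], [0.21, 2.61], [-1.34, 4.49], [0.05, 2.63], [-2.56, 2.56]. Speed limits (rad/s): [2.57, 2.57, 3.14, 3.14, 3.14, 3.14].

### API

Orientations are given as a unit quaternion [w, x, y, z].
In Python, from plant import arm gives the robot as it stands.
- The arm moves only by the shell command python3 -m handwheel 'ROWS'. ROWS is JSON, a list of rows, each a list of 7 numbers: the shift along the tool's x, y, z in units of 40 mm (1.0 is 40 mm), then the turn, a rotation vector about the tool's x, y, z in units of 5 degrees (1.0 is 5 degrees), then the closure, from 0 (fully open) to 1 (shut). In form: [[tx, ty, tz, rx, ry, rz, hand], ...]. A call has 1 to 10 rows; each row is the pose to reach, as a shift and turn from the pose commanded when the call began, along the tool's axes at that moment; what a row does not reach only later rows make up. A row lasts 1/10 s, in which the tool goes at most 50 mm and 8.59 degrees, less where a joint would pass 70% of its speed; a pose out of reach is approached as far as the arm can. A call with a gripper value outside its range is refused whole. The fingers move at their own pace and stop on an object; the grip force is fixed at half the most. Time passes only in rows, so rows that repeat a pose let the fingers close. It gives the time, the measured TCP pose, the force, the opening and the grip force at its end, in the units of the state.
- arm.sense(): the state, without advancing time (a new reading comes with each control period).
- arm.capture(name): name is "side" or "top" or "wrist"; returns a dict with "frame" (480x640x3 uint8, red, green, blue), "mtx" (3x3 intrinsics, pixels), "R" (3x3) and "t" (3): a world point X has camera coordinates R X + t; the wrist camera has in their place "hand_eye" (4x4, takes a point from camera to tool coordinates, whose origin is the TCP and whose axes are the flange's). Camera axes: x right, y down, z forward; pixel columns grow to the right and rows downward; lengths in mm; the calibration is good to about 2 mm. A picture is of the moment at which its call begins: read the wrist's pose just before it. There is no depth.
- arm.finish_job(): hands the job in; it is judged then, once.
The state is a dict: "time_s": time; "qpos": joint angles; "qd": joint speeds; "joint_torque": joint torques, N m; "position": TCP position; "tcp_rot": TCP orientation; "force": force on the tool from outside, world axes, zero at the start; "ft_torque": the same for the moment, N m; "grip_width": opening from 0.0 (shut) to 1.0 (fully open); "grasp_force": force on a finger pad.
Only numpy, scipy, OpenCV 4.12 (cv2) and the standard library are available. Lean on these libraries where they do the work, as an engineer would, in place of code of your own. Each camera call takes 0.05 s, during which the arm holds its last target. There are 200 camera calls.

## Working session

There is one attempt and no reset: what is moved stays moved. The work goes in short steps, Python scripts to look and compute and a shell command to move; the robot and the scene stay as the last step left them, time stands still between calls to the robot, and variables do not carry over. Pictures are saved under pics/ and viewed, at most 14 in all, crops included, and the job is handed in when it is done.

```bash
mkdir -p pics; python3 - <<'E'
from plant import arm
import cv2,numpy as np
s=arm.sense();print(s)
for n in("top","side"):
    c=arm.capture(n);cv2.imwrite(f"pics/{n}0.png",c["frame"][:,:,::-1]);print(n,c["mtx"],c["R"],c["t"])
    np.savez(f"{n}.npz",**c)
c=arm.capture("wrist");print(c["hand_eye"],c["mtx"])
E
```

```text
{'time_s': 0.0, 'qpos': array([ 1.18301645e+00,  3.20305139e-01,  1.56568600e+00,  1.56139611e-05,
        1.25741447e+00, -1.99976963e-02]), 'qd': array([-7.75175054e-06,  2.41135728e-04, -1.86373279e-03,  3.32070045e-04,
       -5.70614397e-04,  1.57409578e-03]), 'joint_torque': array([ 5.57534840e-04, -4.15526533e+01, -2.34157115e+01,  1.27151070e-04,
        8.28541262e-03, -8.82760702e-06]), 'position': array([206.67083968, 536.39139266, 403.87167423]), 'tcp_rot': array([-1.90813306e-04,  1.82858729e-01,  9.83138781e-01, -8.86196922e-04]), 'force': array([-0.43070025, -0.32433859, -0.06154705]), 'ft_torque': array([0.00465321, 0.03950677, 0.00843576]), 'grasp_force': 0.0, 'grip_width': 0.9998171311301338}
top [[508.86187844   0.         326.87278631]
 [  0.         508.86187844 241.27752007]
 [  0.           0.           1.        ]] [[-0.02865923 -0.99953076 -0.01081216]
 [-0.99447484  0.02960371 -0.10071449]
 [ 0.10098732  0.00786602 -0.99485662]] [  78.68714415  442.91479623 1192.68534074]
side [[475.24268004   0.         315.66836312]
 [  0.         475.24268004 234.22929167]
 [  0.           0.           1.        ]] [[ 0.95416039 -0.29849079  0.02193626]
 [-0.13725199 -0.50151688 -0.85419126]
 [ 0.26596963  0.81202467 -0.51949599]] [-422.95519736  134.85384857  907.38429865]
[[-2.71447244e-04 -9.57348944e-01 -2.88934121e-01  7.34054598e+01]
 [ 9.99999951e-01 -2.14904099e-04 -2.27418685e-04  6.06204481e-01]
 [ 1.55625911e-04 -2.88934169e-01  9.57348955e-01  3.04456881e+01]
 [ 0.00000000e+00  0.00000000e+00  0.00000000e+00  1.00000000e+00]] [[368.26457319   0.         318.02830767]
 [  0.         368.26457319 236.92962323]
 [  0.           0.           1.        ]]
```

View pics/top0.png

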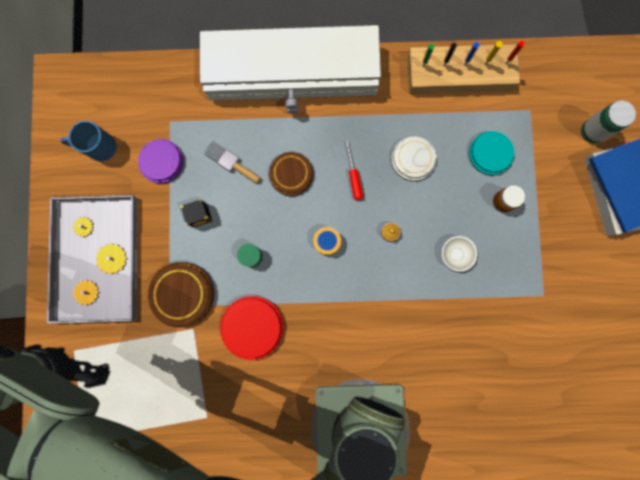

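View pics/side0.png

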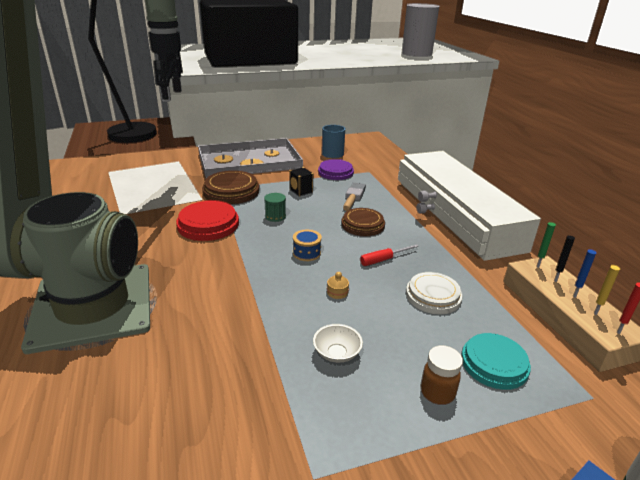

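Top view: the dark plinth is the smaller brown one at (291,174), with the large brown decoy at (181,294). The drum is at (327,240), the column at (249,254), the case at (197,213) and the cap at (391,232).

```bash
cat > h.py <<'E'
from plant import arm
import cv2,numpy as np
from scipy.spatial.transform import Rotation as Ro
def rot(s): return Ro.from_quat(np.roll(s["tcp_rot"],-1))
def ray(c,uv,z,s=None):
    d=np.linalg.inv(c["mtx"])@[uv[0],uv[1],1]
    if "hand_eye" in c:
        T=rot(s).as_matrix();H=c["hand_eye"];R=T@H[:3,:3];o=T@H[:3,3]+s["position"]
    else: R=c["R"].T;o=-R@c["t"]
    d=R@d; return o+d*(z-o[2])/d[2]
def proj(c,X,s=None):
    if "hand_eye" in c:
        p=rot(s).inv().apply(np.array(X)-s["position"]);H=c["hand_eye"];p=H[:3,:3].T@(p-H[:3,3])
    else: p=c["R"]@X+c["t"]
    p=c["mtx"]@p; return p[:2]/p[2]
def go(x,y,zg,yaw=None,s=None):
    """row to put grasp point (155 mm ahead) at x,y,zg tool down; yaw = angle of closing line (tool y), mod pi"""
    s=s or arm.sense();r=rot(s);m=r.as_matrix()
    y0=np.arctan2(m[1,1],m[0,1]); dy=0 if yaw is None else (yaw-y0+np.pi/2)%np.pi-np.pi/2
    a=y0+dy; ty=np.array([np.cos(a),np.sin(a),0]);tz=np.array([0,0,-1.]);R=np.c_[np.cross(ty,tz),ty,tz]
    d=m.T@(np.array([x,y,zg+155])-s["position"])/40
    rv=np.rad2deg((r.inv()*Ro.from_matrix(R)).as_rotvec())/5
    print("row",np.round(np.r_[d,rv],3),"y0 %.3f"%y0,"q6 %.2f"%s["qpos"][5])
def shot(n,name):
    s=arm.sense();c=arm.capture(n);cv2.imwrite(f"pics/{name}.png",c["frame"][:,:,::-1]);return c,s
E
python3 - <<'E'
from h import *
c=dict(np.load("top.npz"))
print("cam",-c["R"].T@c["t"])
for n,p,z in [("plinth",(291,173),25),("drum",(327,240),44),("col",(249,253),56),("case",(198,210),60),("cap",(391,231),26),("bigplinth",(181,294),25),("white",(414,158),25),("tq",(492,153),25),("jar",(512,196),75)]:
    P=ray(c,p,z);print(n,P.round())
# plinth widths
print(ray(c,(270,174),15)-ray(c,(313,174),15))
print(ray(c,(147,294),15)-ray(c,(215,294),15))
go(*ray(c,(327,240),44)[:2]-[0,0],150)
E
```

```text
cam [ 322.27664423   56.15660766 1232.00962066]
plinth [613. 148.  25.]
drum [446.  65.  44.]
col [420. 247.  56.]
case [524. 364.  60.]
cap [465. -88.  26.]
bigplinth [330. 414.  25.]
white [ 641. -151.   25.]
tq [ 647. -340.   25.]
jar [ 532. -363.   75.]
[  3.2760628  104.89013527   0.        ]
[  4.66147906 162.71987522   0.        ]
row [-9.816 -8.84   2.489 -0.016 -0.    -0.   ] y0 1.203 q6 -0.02
```

```bash
python3 -m handwheel '[[-9.8,-8.8,0,0,0,-4.2,0],[-9.8,-8.8,0,0,0,-4.2,0],[-9.8,-8.8,0,0,0,-4.2,0],[-9.8,-8.8,0,0,0,-4.2,0],[-9.8,-8.8,0,0,0,-4.2,0],[-9.8,-8.8,0,0,0,-4.2,0],[-9.8,-8.8,2,0,0,-4.2,0],[-9.8,-8.8,2,0,0,-4.2,0],[-9.8,-8.8,2,0,0,-4.2,0],[-9.8,-8.8,2,0,0,-4.2,0]]'
```

```text
time_s: 1.15
position: [428.2, 100.7, 338.1]
tcp_rot: [0.0, 0.001, 1.0, 0.0]
force: [0.5, 0.2, 0.5]
grip_width: 1.0
grasp_force: 0.0
```

```bash
python3 -m handwheel '[[0,0,0,0,0,0,0],[0,0,0,0,0,0,0]]'; python3 - <<'E'
from h import *
c,s=shot("wrist","w1");print(s["position"],s["tcp_rot"]);go(446,65,150,np.pi/2)
np.savez("w1.npz",**c,**{k:s[k] for k in("position","tcp_rot")})
for X in [(446,65,44),(613,148,25),(465,-88,26),(420,247,56)]: print(proj(c,X,s))
E
```

```text
time_s: 1.35
position: [428.1, 101.8, 338.2]
tcp_rot: [-0.001, 0.002, 1.0, 0.0]
force: [0.4, -0.1, -0.1]
grip_width: 1.0
grasp_force: 0.0
[428.0701924  101.76000321 338.17293996] [-7.73194577e-04  2.21803572e-03  9.99997236e-01  1.00641727e-04]
row [-0.457 -0.942  0.84   0.005 -0.006 -0.026] y0 1.569 q6 -1.36
[268.96017274 252.33929632]
[367.77660892 413.86515975]
[ 86.12154179 267.91173167]
[523.17113484 221.88886184]
```

View pics/w1.png

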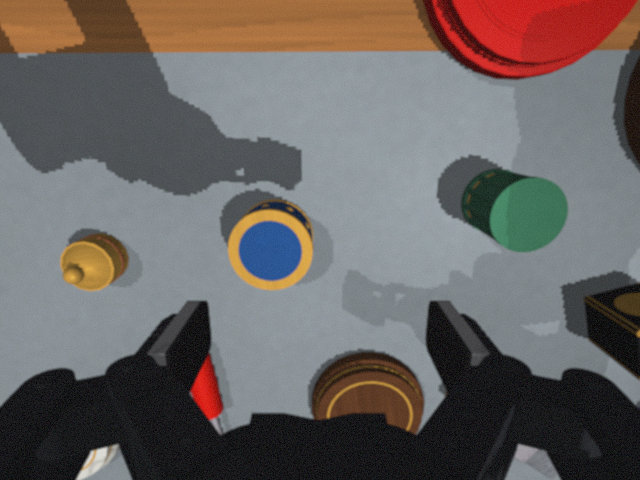

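Wrist view: the drum's top disc is at (270,250), the column's top at (529,213), the cap at (92,265), and the plinth ring is partly visible at (370,410). All agree with the projections. I'll refine by mask.

```bash
cat >> h.py <<'E'
def blob(im,lo,hi,box=None):
    hsv=cv2.cvtColor(im,cv2.COLOR_RGB2HSV);m=cv2.inRange(hsv,np.array(lo),np.array(hi))
    if box: k=np.zeros_like(m);x0,y0,x1,y1=box;k[y0:y1,x0:x1]=1;m=m*k
    m=cv2.morphologyEx(m,cv2.MORPH_OPEN,np.ones((3,3)))
    cs,_=cv2.findContours(m,cv2.RETR_EXTERNAL,cv2.CHAIN_APPROX_NONE);k=max(cs,key=cv2.contourArea)
    e=cv2.fitEllipse(cv2.convexHull(k));print("ell",np.round(e[0],1),np.round(e[1],1));return e[0]
E
python3 - <<'E'
from h import *
z=dict(np.load("w1.npz"));s=z;c=z
b=blob(c["frame"],(105,120,80),(125,255,255),(220,190,330,300));P=ray(c,b,44,s);print("drum",P)
b=blob(c["frame"],(60,60,95),(90,255,255),(440,150,600,270));print("col",ray(c,b,56,s))
go(P[0],P[1],90,np.pi/2,arm.sense());go(P[0],P[1],27,np.pi/2)
c=dict(np.load("top.npz"))
b=blob(c["frame"],(5,60,20),(20,255,140),(262,145,320,202));print("plinth",ray(c,b,15))
E
```

```text
ell [269.8 250.4] [56.8 60.9]
drum [444.42186508  65.69867767  44.        ]
ell [528.3 214.4] [69.4 82.2]
col [414.59424337 249.77198685  56.        ]
row [-0.418 -0.925  2.34   0.005 -0.006 -0.026] y0 1.569 q6 -1.36
row [-0.419 -0.926  3.915  0.005 -0.006 -0.026] y0 1.569 q6 -1.36
ell [290.9 173.4] [43.2 43.6]
plinth [614.67447221 148.73692064  15.        ]
```

```bash
python3 -m handwheel '[[-0.42,-0.92,0,0,0,0,0],[-0.42,-0.92,1,0,0,0,0],[-0.42,-0.92,2,0,0,0,0],[-0.42,-0.92,2.6,0,0,0,0],[-0.42,-0.92,3.2,0,0,0,0],[-0.42,-0.92,3.7,0,0,0,0],[-0.42,-0.92,4.04,0,0,0,0],[-0.42,-0.92,4.04,0,0,0,0],[-0.42,-0.92,4.04,0,0,0,0]]' && python3 -m handwheel '[[0,0,0,0,0,0,0.5],[0,0,0,0,0,0,0.5],[0,0,0,0,0,0,0.5],[0,0,0,0,0,0,0.5],[0,0,0,0,0,0,0.5],[0,0,0,0,0,0,0.5]]'
```

```text
time_s: 2.3
position: [444.8, 67.0, 177.6]
tcp_rot: [0.0, -0.0, 1.0, 0.0]
force: [0.5, 0.4, 0.8]
grip_width: 1.003
grasp_force: 0.0
time_s: 2.9
position: [445.0, 66.1, 178.5]
tcp_rot: [0.001, 0.001, 1.0, 0.0]
force: [-1.1, 2.7, 6.3]
grip_width: 0.736
grasp_force: 64.9
```

```bash
python3 -m handwheel '[[0,0,-0.5,0,0,0,0.5],[0,0,-1.5,0,0,0,0.5],[0,0,-2.5,0,0,0,0.5],[-1,0.4,-3.5,0,0,0,0.5],[-2,0.8,-4,0,0,0,0.5],[-3,1.2,-4,0,0,0,0.5],[-4,1.6,-4,0,0,0,0.5],[-4.9,2.05,-4,0,0,0,0.5],[-4.9,2.05,-4,0,0,0,0.5],[-4.9,2.05,-4,0,0,0,0.5]]' && python3 - <<'E'
from h import *
c,s=shot("wrist","w2");print(s["position"],s["grip_width"],s["force"])
np.savez("w2.npz",**c,**{k:s[k] for k in("position","tcp_rot")})
print(proj(c,(614,148,25),s))
E
```

```text
time_s: 3.9
position: [640.7, 147.8, 336.1]
tcp_rot: [-0.001, 0.0, 1.0, -0.0]
force: [-0.4, -0.1, -2.2]
grip_width: 0.732
grasp_force: 66.9
[640.69887204 147.83859621 336.12426516] 0.732278992171118 [-0.39426191 -0.10310092 -2.20001312]
[317.82999205 190.09429558]
```

View pics/w2.png

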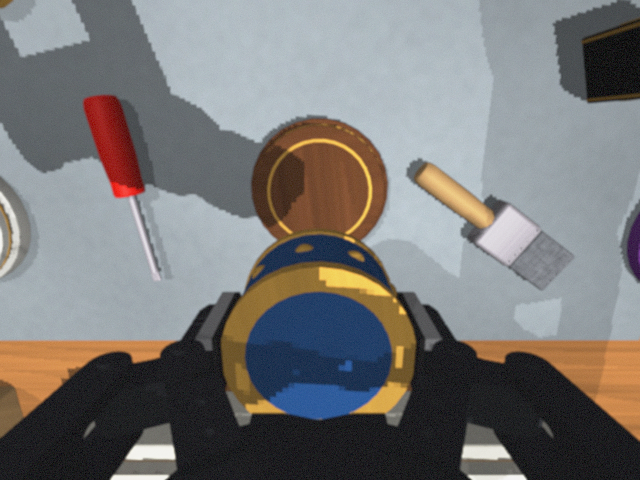

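Wrist view: the plinth ring is centred near (320,188) and the held drum's top disc near (319,354).

```bash
python3 - <<'E'
from h import *
c=s=dict(np.load("w2.npz"))
b=blob(c["frame"],(15,120,120),(30,255,255),(255,130,385,231));P=ray(c,b,25,s);print("plinth",P)
b=blob(c["frame"],(8,60,20),(20,255,170),(245,112,395,232));print("plinth body",ray(c,b,20,s))
b=blob(c["frame"],(105,120,50),(125,255,255),(240,285,400,425));D=ray(c,b,s["position"][2]-134.5,s);print("drum-tcp",D-s["position"])
s=arm.sense();o=D-s["position"];print(s["position"]);go(P[0]-o[0],P[1]-o[1],s["position"][2]-155,np.pi/2)
E
```

```text
ell [322.9 187.4] [ 96.4 103.9]
plinth [611.93316909 151.91573306  25.        ]
ell [319.  185.9] [134.8 135. ]
plinth body [611.51493374 148.91366931  20.        ]
ell [318.2 355.7] [126.3 143.8]
drum-tcp [  -1.55136945    0.42153104 -134.5       ]
[640.07301378 147.44136512 336.41421672]
row [ 0.68   0.091  0.002 -0.006 -0.027 -0.013] y0 1.570 q6 -1.36
```

```bash
python3 -m handwheel '[[0.67,0.025,0.7,0,0,0,0.5],[0.67,0.025,1.5,0,0,0,0.5],[0.67,0.025,2.2,0,0,0,0.5],[0.67,0.025,2.8,0,0,0,0.5],[0.67,0.025,3.1,0,0,0,0.5],[0.67,0.025,3.25,0,0,0,0.5],[0.67,0.025,3.3,0,0,0,0.5],[0.67,0.025,3.3,0,0,0,0.5],[0.67,0.025,3.3,0,0,0,0.5]]'; python3 -m handwheel '[[0,0,0.02,0,0,0,0.5],[0,0,0.02,0,0,0,0.5],[0,0,0.04,0,0,0,0.5],[0,0,0.04,0,0,0,0.5],[0,0,0.04,0,0,0,0.5]]'
```

```text
time_s: 4.85
position: [614.3, 148.7, 206.3]
tcp_rot: [0.001, 0.001, 1.0, 0.0]
force: [-0.3, -0.3, -2.7]
grip_width: 0.737
grasp_force: 67.0
time_s: 5.35
position: [614.0, 148.6, 203.6]
tcp_rot: [0.0, 0.001, 1.0, 0.0]
force: [-0.8, 0.1, -2.9]
grip_width: 0.737
grasp_force: 66.9
```

```bash
python3 -m handwheel '[[0,0,0.015,0,0,0,0.5],[0,0,0.015,0,0,0,0.5],[0,0,0.03,0,0,0,0.5],[0,0,0.03,0,0,0,0.5]]'
```

```text
time_s: 5.75
position: [614.0, 148.6, 203.5]
tcp_rot: [0.0, 0.001, 1.0, 0.0]
force: [-2.6, -1.2, 7.3]
grip_width: 0.736
grasp_force: 67.8
```

```bash
python3 -m handwheel '[[0,0,0,0,0,0,0.2],[0,0,0,0,0,0,0.1],[0,0,0,0,0,0,0],[0,0,0,0,0,0,0],[0,0,-0.5,0,0,0,0],[0,0,-1.5,0,0,0,0],[0,0,-2.5,0,0,0,0],[0,0,-3.5,0,0,0,0],[0,0,-4,0,0,0,0],[0,0,-4,0,0,0,0]]';  python3 - <<'E'
from h import *
c,s=shot("wrist","w3");print(s["position"],s["tcp_rot"])
b=blob(c["frame"],(105,120,50),(125,255,255));print("drum top",ray(c,b,69,s))
b=blob(c["frame"],(8,60,20),(20,255,170),(220,50,430,330));print(b,proj(c,(612.5,149,25),s))
go(415,249,150,np.pi/2)
E
```

```text
time_s: 6.75
position: [614.5, 148.7, 366.2]
tcp_rot: [0.004, 0.001, 1.0, 0.001]
force: [-0.0, -0.5, -0.0]
grip_width: 1.0
grasp_force: 0.0
[614.54889831 148.7421725  366.15348937] [3.85618396e-03 6.24252470e-04 9.99991971e-01 8.93859213e-04]
ell [317.1 222. ] [58.7 61.2]
drum top [612.45747579 149.0052158   69.        ]
ell [317.  205.7] [118.2 120. ]
(317.0307312011719, 205.74411010742188) [317.11113131 208.89181495]
row [ 4.984  2.502  1.45   0.009  0.035 -0.014] y0 1.570 q6 -1.35
```

View pics/w3.png

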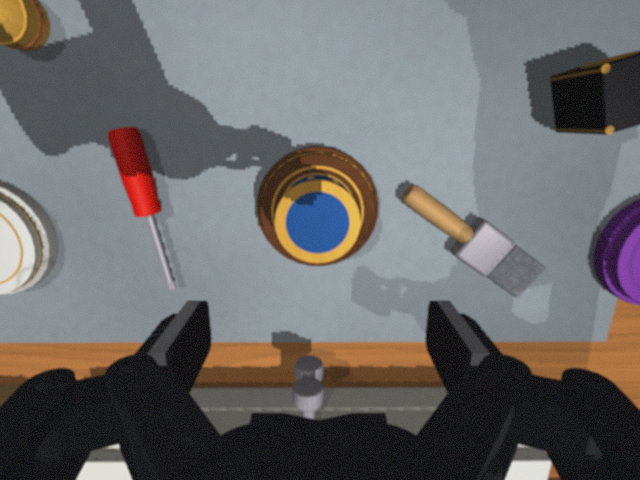

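Drum stands centred on the plinth: disc at (317,222), plinth at (317,206). Next is the column.

```bash
python3 -m handwheel '[[1,0.5,0,0,0,0,0],[2,1,0,0,0,0,0],[3,1.5,0,0,0,0,0],[4,2,0.5,0,0,0,0],[5,2.5,1,0,0,0,0],[5,2.5,1.4,0,0,0,0],[5,2.5,1.4,0,0,0,0],[5,2.5,1.4,0,0,0,0]]'; python3 - <<'E'
from h import *
c,s=shot("wrist","w4");print(s["position"],s["tcp_rot"])
b=blob(c["frame"],(60,60,95),(90,255,255));P=ray(c,b,56,s);print("col",b,P)
print("edge check",ray(c,(b[0]-10,b[1]),56,s))
go(P[0],P[1],30,np.pi/2)
E
```

```text
time_s: 7.6
position: [414.3, 248.8, 305.5]
tcp_rot: [-0.001, 0.001, 1.0, -0.0]
force: [-0.3, -0.4, 0.2]
grip_width: 1.0
grasp_force: 0.0
[414.27942367 248.79562175 305.45000087] [-7.26087469e-04  6.59240687e-04  9.99999404e-01 -4.79814785e-04]
ell [319.1 250.7] [77.  85.8]
col (319.086181640625, 250.73321533203125) [415.85735259 249.65396469  56.        ]
edge check [415.84951106 243.37103122  56.        ]
row [-2.600e-02  2.200e-02  3.028e+00 -1.000e-03 -0.000e+00 -2.200e-02] y0 1.569 q6 -1.05
```

View pics/w4.png

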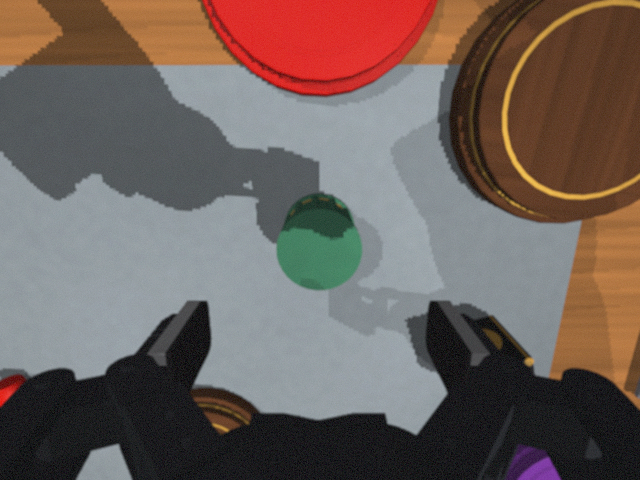

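```bash
python3 -m handwheel '[[0,0.02,1,0,0,0,0],[0,0.02,2,0,0,0,0],[0,0.02,2.6,0,0,0,0],[0,0.02,3,0,0,0,0],[0,0.02,3.12,0,0,0,0],[0,0.02,3.12,0,0,0,0],[0,0.02,3.12,0,0,0,0]]' && python3 -m handwheel '[[0,0,0,0,0,0,0.6],[0,0,0,0,0,0,0.6],[0,0,0,0,0,0,0.6],[0,0,0,0,0,0,0.6],[0,0,0,0,0,0,0.6],[0,0,0,0,0,0,0.6],[0,0,0,0,0,0,0.6]]'
```

```text
time_s: 8.35
position: [414.9, 249.7, 182.4]
tcp_rot: [0.001, 0.001, 1.0, 0.001]
force: [-1.0, -0.4, -0.1]
grip_width: 1.003
grasp_force: 0.0
time_s: 9.05
position: [414.4, 249.8, 182.6]
tcp_rot: [0.001, 0.001, 1.0, 0.0]
force: [-1.0, -1.4, 4.7]
grip_width: 0.62
grasp_force: 62.3
```

```bash
python3 -m handwheel '[[0,0,-0.5,0,0,0,0.6],[0,0,-1.5,0,0,0,0.6],[0,0,-2.5,0,0,0,0.6],[0,0,-3.5,0,0,0,0.6],[-1,-0.5,-4.2,0,0,0,0.6],[-2,-1,-4.2,0,0,0,0.6],[-3,-1.5,-4.2,0,0,0,0.6],[-4,-2,-4.2,0,0,0,0.6],[-4.95,-2.52,-4.2,0,0,0,0.6],[-4.95,-2.52,-4.2,0,0,0,0.6]]'; python3 -m handwheel '[[0,0,0,0,0,0,0.6],[0,0,0,0,0,0,0.6]]'; python3 - <<'E'
from h import *
c,s=shot("wrist","w5");print(s["position"],s["tcp_rot"],s["grip_width"])
b=blob(c["frame"],(60,60,50),(90,255,255));P=ray(c,b,s["position"][2]-126,s);print("col",b,P,P-s["position"])
E
```

```text
time_s: 10.05
position: [615.6, 145.9, 348.6]
tcp_rot: [0.001, 0.002, 1.0, -0.001]
force: [-0.9, 0.2, -2.7]
grip_width: 0.618
grasp_force: 63.6
time_s: 10.25
position: [611.0, 148.9, 349.0]
tcp_rot: [-0.001, 0.0, 1.0, 0.0]
force: [-1.1, 0.0, -1.7]
grip_width: 0.618
grasp_force: 63.6
[611.00925111 148.93233019 349.03496845] [-9.21523569e-04  4.50453720e-04  9.99999474e-01  1.64834168e-05] 0.6177624495503145
ell [318.5 343.6] [180.3 196.8]
col (318.5225524902344, 343.60955810546875) [599.51308517 149.53745115 223.03496845] [ -11.49616594    0.60512096 -126.        ]
```

View pics/w5.png

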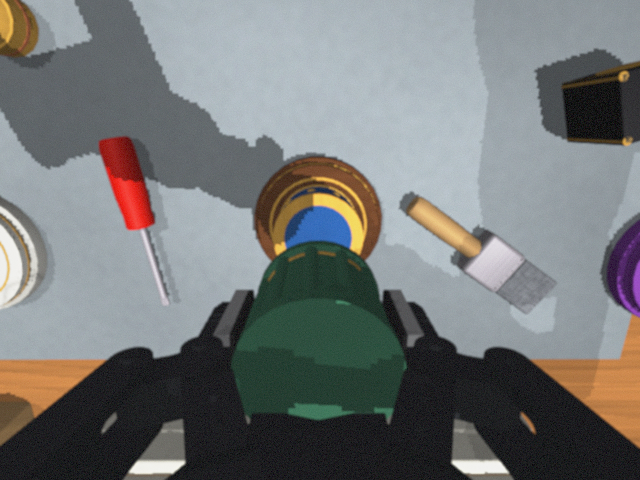

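Held column: its top disc spans columns 232–406 (centre 319), with the upper rim at row about 299. I'll check the offset from that rim.

```bash
python3 - <<'E'
from h import *
c=arm.capture("wrist");s=arm.sense();p=s["position"];print(p)
for dx in(-3,0,3): print(dx,proj(c,p+[dx-27,0,-126],s),proj(c,p+[dx,-27,-126],s),proj(c,p+[dx,27,-126],s))
g=cv2.cvtColor(c["frame"],cv2.COLOR_RGB2HSV)[:,:,2].astype(int);print(g[285:325:2,300])
go(612.5,148.7,s["position"][2]-155)
E
```

```text
[610.86920891 149.30529257 349.52735537]
-3 [316.37459083 285.9470908 ] [227.5803907 367.7386702] [405.46668581 367.67254364]
0 [316.39215991 295.63043891] [228.27813827 376.12552186] [404.79935431 376.06001653]
3 [316.40944171 305.15544862] [228.9652586  384.38463513] [404.14218694 384.31973986]
[60 60 56 57 66 60 60 58 77 77 78 77 81 81 78 82 77 77 78 82]
row [-0.041 -0.015 -0.     0.001 -0.009  0.   ] y0 1.571 q6 -1.35
```

```bash
python3 -m handwheel '[[-0.015,-0.02,0.8,0,0,0,0.6],[-0.015,-0.02,1.5,0,0,0,0.6],[-0.015,-0.02,2,0,0,0,0.6],[-0.015,-0.02,2.3,0,0,0,0.6],[-0.015,-0.02,2.4,0,0,0,0.6],[-0.015,-0.02,2.4,0,0,0,0.6],[-0.015,-0.02,2.42,0,0,0,0.6],[-0.015,-0.02,2.42,0,0,0,0.6]]'; python3 -m handwheel '[[0,0,0.015,0,0,0,0.6],[0,0,0.015,0,0,0,0.6],[0,0,0.03,0,0,0,0.6],[0,0,0.03,0,0,0,0.6]]'; python3 -m handwheel '[[0,0,0.015,0,0,0,0.6],[0,0,0.015,0,0,0,0.6],[0,0,0.025,0,0,0,0.6],[0,0,0.025,0,0,0,0.6]]'
```

```text
time_s: 11.15
position: [612.8, 147.9, 253.8]
tcp_rot: [0.001, 0.001, 1.0, 0.0]
force: [-1.1, -0.0, -2.5]
grip_width: 0.623
grasp_force: 63.6
time_s: 11.55
position: [612.6, 147.8, 251.6]
tcp_rot: [0.0, 0.001, 1.0, 0.0]
force: [-1.1, -0.9, -1.2]
grip_width: 0.621
grasp_force: 63.8
time_s: 11.95
position: [612.6, 147.8, 251.6]
tcp_rot: [0.0, 0.001, 1.0, 0.0]
force: [-2.5, 0.1, 6.3]
grip_width: 0.617
grasp_force: 64.1
```

```bash
python3 -m handwheel '[[0,0,0,0,0,0,0.3],[0,0,0,0,0,0,0.1],[0,0,0,0,0,0,0],[0,0,0,0,0,0,0],[0,0,-0.5,0,0,0,0],[0,0,-1.5,0,0,0,0],[0,0,-2.5,0,0,0,0],[0,0,-3.3,0,0,0,0],[0,0,-3.3,0,0,0,0],[0,0,-3.3,0,0,0,0]]';  python3 - <<'E'
from h import *
c,s=shot("wrist","w6");print(s["position"],s["tcp_rot"])
b=blob(c["frame"],(60,60,50),(90,255,255));print("col top",ray(c,b,125,s))
for z,r in((125,27),(69,32)): print(z,[proj(c,np.array([612.5,149,z])+d,s).round() for d in([-r,0,0],[r,0,0],[0,-r,0],[0,r,0])])
go(524,364,190,None)
E
```

```text
time_s: 12.95
position: [612.4, 147.8, 382.8]
tcp_rot: [0.001, 0.001, 1.0, 0.0]
force: [0.3, -0.3, -0.8]
grip_width: 0.999
grasp_force: 0.0
[612.43308076 147.77319609 382.79691494] [5.30231189e-04 6.24836304e-04 9.99999651e-01 1.62579315e-04]
ell [318.1 241.1] [82.1 82.7]
col top [610.95533358 148.32143941 125.        ]
125 [array([319., 202.]), array([319., 282.]), array([277., 243.]), array([361., 243.])]
69 [array([319., 181.]), array([319., 260.]), array([279., 222.]), array([359., 222.])]
row [ 2.211e+00  5.405e+00  9.140e-01 -3.000e-03 -1.900e-02 -0.000e+00] y0 1.570 q6 -1.35
```

View pics/w6.png

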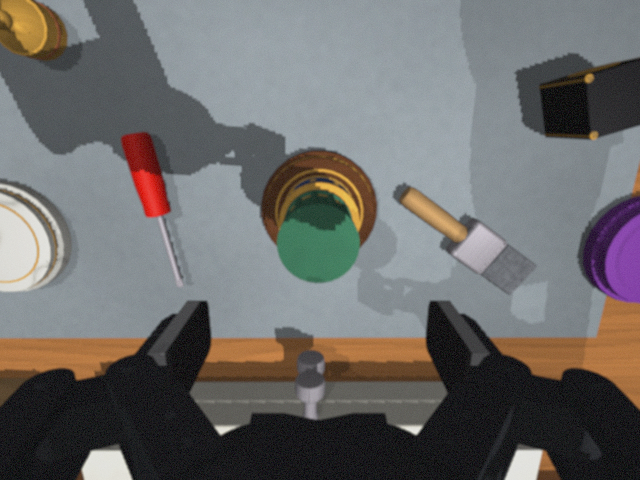

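Column stands centred, with its disc at about (318,241). Next is the case.

```bash
python3 -m handwheel '[[0.4,1,0,0,0,0,0],[0.8,2,0,0,0,0,0],[1.2,3,0,0,0,0,0],[1.7,4,0.2,0,0,0,0],[2.2,5,0.6,0,0,0,0],[2.3,5.4,1,0,0,0,0],[2.3,5.4,1,0,0,0,0],[2.3,5.4,1,0,0,0,0]]'; python3 - <<'E'
from h import *
c,s=shot("wrist","w7");print(s["position"],s["tcp_rot"],s["qpos"])
np.savez("w7.npz",**c,**{k:s[k] for k in("position","tcp_rot")})
cv2.imwrite("pics/w7c.png",cv2.resize(c["frame"][130:330,210:450,::-1],None,fx=3,fy=3))
E
```

```text
time_s: 13.8
position: [521.0, 363.5, 340.8]
tcp_rot: [-0.001, 0.0, 1.0, -0.001]
force: [-1.1, -0.6, 0.2]
grip_width: 0.999
grasp_force: 0.0
[521.02033877 363.46872613 340.8305635 ] [-1.09472032e-03  4.36702522e-04  9.99998533e-01 -1.24254965e-03] [ 5.91208328e-01  4.57378970e-01  1.51326429e+00 -9.12418810e-04
  1.17415284e+00 -9.78360754e-01]
```

View pics/w7c.png

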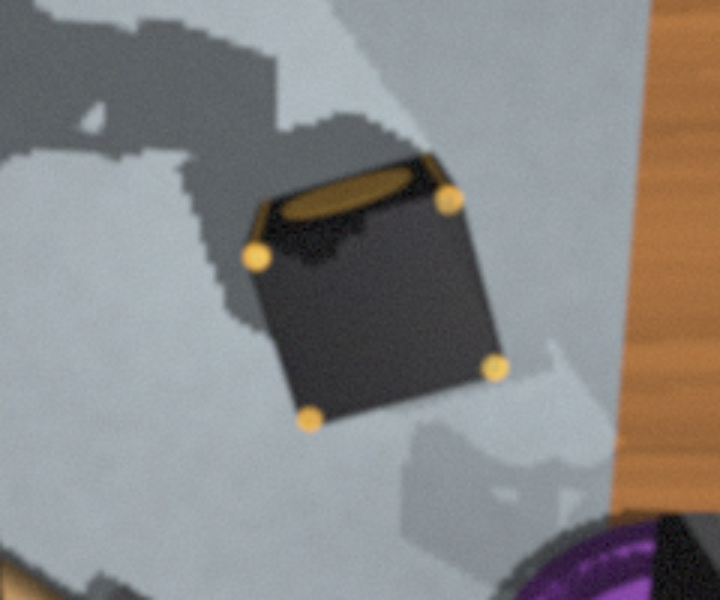

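The crop shows the case's four brass corner tops at (257,257), (449,200), (495,368) and (310,418), in crop pixels.

```bash
python3 - <<'E'
from h import *
c=s=dict(np.load("w7.npz"))
Q=np.array([ray(c,(u/3+210,v/3+130),60,s) for u,v in((257,257),(449,200),(495,368),(310,418))])
C=Q.mean(0);print(Q.round(1),C)
for i in range(4):
    d=Q[(i+1)%4]-Q[i];print(np.linalg.norm(d),np.rad2deg(np.arctan2(d[1],d[0])))
d=Q[1]-Q[0]+Q[2]-Q[3]
go(C[0],C[1],33,np.arctan2(d[1],d[0]));
E
```

```text
[[507.3 347.6  60. ]
 [493.9 391.9  60. ]
 [534.6 404.2  60. ]
 [547.4 359.7  60. ]] [520.78331777 375.84347826  60.        ]
46.2321567487919 106.82138488626322
42.52703485683706 16.80589704987082
46.226669193770476 -73.86988628040746
41.96932410006957 -163.18222421390809
row [ 0.015  0.326  3.845 -0.014 -0.009 -3.318] y0 1.569 q6 -0.98
```

```bash
python3 -m handwheel '[[0.015,0.32,0.5,0,0,-1.6,0],[0.015,0.32,1,0,0,-3.3,0],[0.015,0.32,1.5,0,0,-3.3,0],[0.015,0.32,2,0,0,-3.3,0],[0.015,0.32,2.8,0,0,-3.3,0],[0.015,0.32,3.4,0,0,-3.3,0],[0.015,0.32,3.8,0,0,-3.3,0],[0.015,0.32,3.9,0,0,-3.3,0],[0.015,0.32,3.9,0,0,-3.3,0],[0.015,0.32,3.9,0,0,-3.3,0]]' && python3 -m handwheel '[[0,0,0,0,0,0,0.6],[0,0,0,0,0,0,0.6],[0,0,0,0,0,0,0.6],[0,0,0,0,0,0,0.6],[0,0,0,0,0,0,0.6],[0,0,0,0,0,0,0.6],[0,0,0,0,0,0,0.6]]'
```

```text
time_s: 14.85
position: [521.2, 376.4, 187.8]
tcp_rot: [0.001, -0.142, 0.99, 0.001]
force: [0.4, -0.6, 0.8]
grip_width: 0.996
grasp_force: 0.0
time_s: 15.55
position: [520.6, 376.8, 187.6]
tcp_rot: [0.001, -0.143, 0.99, 0.0]
force: [2.1, -2.0, 5.8]
grip_width: 0.6
grasp_force: 64.1
```

```bash
python3 -m handwheel '[[0,0,-0.5,0,0,0,0.6],[0,0,-1.5,0,0,0,0.6],[0,0,-2.5,0,0,0,0.6],[0,0,-3.5,0,0,0,0.6],[0,0,-4.3,0,0,0,0.6],[0,0,-4.3,0,0,0,0.6],[0,0,-4.3,0,0,0,0.6]]'; python3 - <<'E'
from h import *
s=arm.sense();print(s["position"]);go(612,148.6,s["position"][2]-155)
E
```

```text
time_s: 16.25
position: [519.8, 376.6, 357.3]
tcp_rot: [-0.001, -0.143, 0.99, -0.0]
force: [-0.1, 0.9, -4.1]
grip_width: 0.597
grasp_force: 64.1
[519.76735013 376.5743266  357.34850518]
row [-5.990e-01 -6.119e+00  1.000e-03 -4.000e-03 -1.800e-02 -0.000e+00] y0 1.858 q6 -1.25
```

```bash
python3 -m handwheel '[[-0.1,-1,0,0,0,0,0.6],[-0.2,-2,0,0,0,0,0.6],[-0.3,-3,0,0,0,0,0.6],[-0.4,-4,0,0,0,0,0.6],[-0.5,-5,0,0,0,0,0.6],[-0.59,-5.7,0,0,0,0,0.6],[-0.6,-6.12,0,0,0,0,0.6],[-0.6,-6.12,0,0,0,0,0.6],[-0.6,-6.12,0,0,0,0,0.6]]'; python3 - <<'E'
from h import *
c,s=shot("wrist","w8");p=s["position"];print(p,s["tcp_rot"],s["qpos"][5])
m=rot(s).as_matrix()
for a,b in((1,1),(1,-1),(-1,-1),(-1,1)): print(proj(c,p+m@np.array([21*a,23*b,127.5]),s).round(1))
go(612,148.6,s["position"][2]-155)
E
```

```text
time_s: 17.15
position: [612.1, 149.1, 356.8]
tcp_rot: [-0.002, -0.143, 0.99, 0.0]
force: [-0.5, 0.5, -3.6]
grip_width: 0.605
grasp_force: 64.5
[612.0778824  149.06425897 356.7855904 ] [-1.63894832e-03 -1.42692218e-01  9.89765649e-01  4.53348619e-04] -1.6372404696354526
[395.5 311.4]
[238.6 311.4]
[246.6 427.2]
[387.7 427.2]
row [ 0.007 -0.024  0.011  0.013 -0.027  0.   ] y0 1.858 q6 -1.64
```

View pics/w8.png

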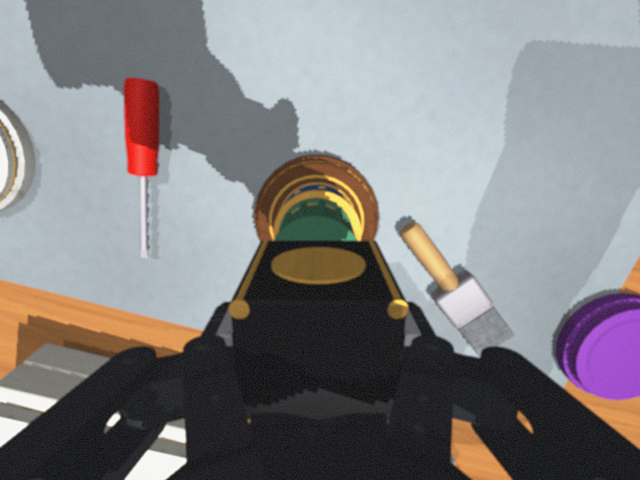

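Held case: corner posts at (240,309) and (398,309), matching the prediction within 1 mm. Lowering.

```bash
python3 -m handwheel '[[0,-0.03,0.4,0,0,0,0.6],[0,-0.03,0.8,0,0,0,0.6],[0,-0.03,1,0,0,0,0.6],[0,-0.03,1.08,0,0,0,0.6],[0,-0.03,1.08,0,0,0,0.6],[0,-0.03,1.08,0,0,0,0.6],[0,-0.03,1.08,0,0,0,0.6]]'; python3 -m handwheel '[[0,0,0.02,0,0,0,0.6],[0,0,0.02,0,0,0,0.6],[0,0,0.04,0,0,0,0.6],[0,0,0.04,0,0,0,0.6]]'; python3 -m handwheel '[[0,0,0.015,0,0,0,0.6],[0,0,0.015,0,0,0,0.6],[0,0,0.025,0,0,0,0.6],[0,0,0.025,0,0,0,0.6]]'
```

```text
time_s: 17.9
position: [613.0, 147.7, 316.1]
tcp_rot: [0.001, -0.143, 0.99, 0.0]
force: [0.5, -0.6, -3.4]
grip_width: 0.6
grasp_force: 64.6
time_s: 18.3
position: [612.8, 147.5, 313.6]
tcp_rot: [-0.0, -0.143, 0.99, 0.0]
force: [0.2, 0.5, -3.6]
grip_width: 0.601
grasp_force: 64.6
time_s: 18.7
position: [612.9, 147.5, 312.7]
tcp_rot: [0.0, -0.143, 0.99, 0.0]
force: [-0.7, 0.4, -5.0]
grip_width: 0.601
grasp_force: 64.7
```

```bash
python3 -m handwheel '[[0,0.015,0.015,0,0,0,0.6],[0,0.015,0.015,0,0,0,0.6],[0,0.015,0.025,0,0,0,0.6],[0,0.015,0.025,0,0,0,0.6]]'; 
```

```text
time_s: 19.1
position: [612.7, 147.9, 312.6]
tcp_rot: [0.001, -0.143, 0.99, -0.0]
force: [-0.9, -2.6, 4.4]
grip_width: 0.603
grasp_force: 65.1
```

```bash
python3 -m handwheel '[[0,0,0,0,0,0,0.3],[0,0,0,0,0,0,0.1],[0,0,0,0,0,0,0],[0,0,0,0,0,0,0],[0,0,-0.5,0,0,0,0],[0,0,-1.5,0,0,0,0],[0,0,-2.5,0,0,0,0],[0,0,-3,0,0,0,0],[0,0,-3,0,0,0,0],[0,0,-3,0,0,0,0]]';  python3 - <<'E'
from h import *
c,s=shot("wrist","w9");print(s["position"],s["tcp_rot"])
np.savez("w9.npz",**c,**{k:s[k] for k in("position","tcp_rot")})
cv2.imwrite("pics/w9c.png",cv2.resize(c["frame"][130:330,210:450,::-1],None,fx=3,fy=3))
go(465,-88,150,np.pi/2)
E
```

```text
time_s: 20.1
position: [612.5, 148.1, 431.1]
tcp_rot: [-0.0, -0.143, 0.99, 0.0]
force: [-0.2, 0.1, -1.3]
grip_width: 0.996
grasp_force: 0.0
[612.45939927 148.12168751 431.14778529] [-2.06158007e-04 -1.42880545e-01  9.89739916e-01  8.17025271e-05]
row [ 5.196 -4.62   3.14  -0.    -0.03   3.286] y0 1.858 q6 -1.64
```

View pics/w9c.png

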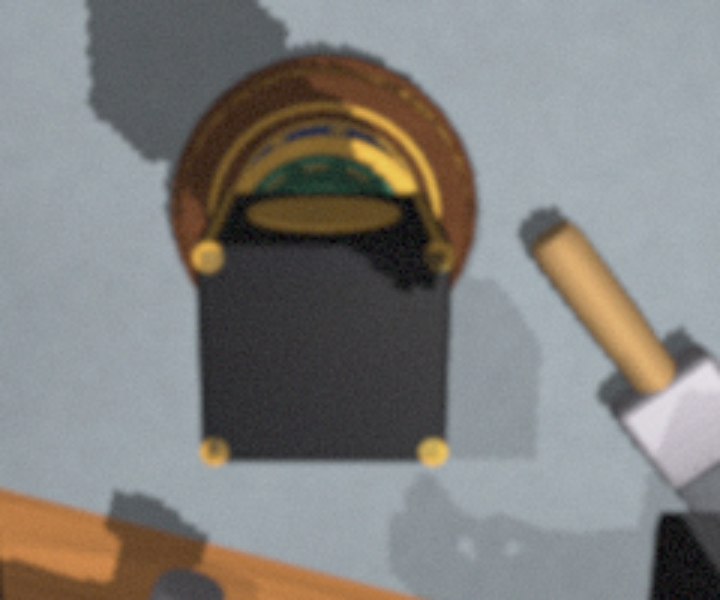

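Case on the column: corner tops at (208,257), (440,257), (432,452) and (214,452), in crop pixels. Now to the cap.

```bash
python3 -m handwheel '[[0.8,-0.7,0,0,0,0.6,0],[1.6,-1.4,0,0,0,1.2,0],[2.4,-2.1,0,0,0,1.8,0],[3.2,-2.8,0.5,0,0,2.4,0],[4,-3.5,1,0,0,3,0],[4.8,-4.2,2,0,0,3.3,0],[5.2,-4.62,2.6,0,0,3.3,0],[5.2,-4.62,3,0,0,3.3,0],[5.2,-4.62,3,0,0,3.3,0],[5.2,-4.62,3,0,0,3.3,0]]'; python3 - <<'E'
from h import *
c=s=dict(np.load("w9.npz"))
Q=np.array([ray(c,(u/3+210,v/3+130),185,s) for u,v in((208,257),(440,257),(432,452),(214,452))]);print(Q.round(1),Q.mean(0))
c,s=shot("wrist","w10");print(s["position"],s["tcp_rot"])
np.savez("w10.npz",**c,**{k:s[k] for k in("position","tcp_rot")})
cv2.imwrite("pics/w10c.png",cv2.resize(c["frame"][130:330,210:450,::-1],None,fx=3,fy=3))
b=blob(c["frame"],(10,100,60),(30,255,255),(220,150,420,350));print(b)
E
```

```text
time_s: 21.15
position: [465.5, -87.9, 311.0]
tcp_rot: [-0.001, 0.001, 1.0, 0.0]
force: [0.1, 0.3, -0.2]
grip_width: 1.003
grasp_force: 0.0
[[598.4 120.1 185. ]
 [585.2 164.7 185. ]
 [625.9 176.3 185. ]
 [639.  132.  185. ]] [612.12397223 148.26534663 185.        ]
[465.45329367 -87.86332003 311.00667057] [-8.53522847e-04  6.37645792e-04  9.99999384e-01  3.10995378e-04]
ell [317.4 227.5] [60.2 63.2]
(317.39013671875, 227.5394744873047)
```

View pics/w10c.png

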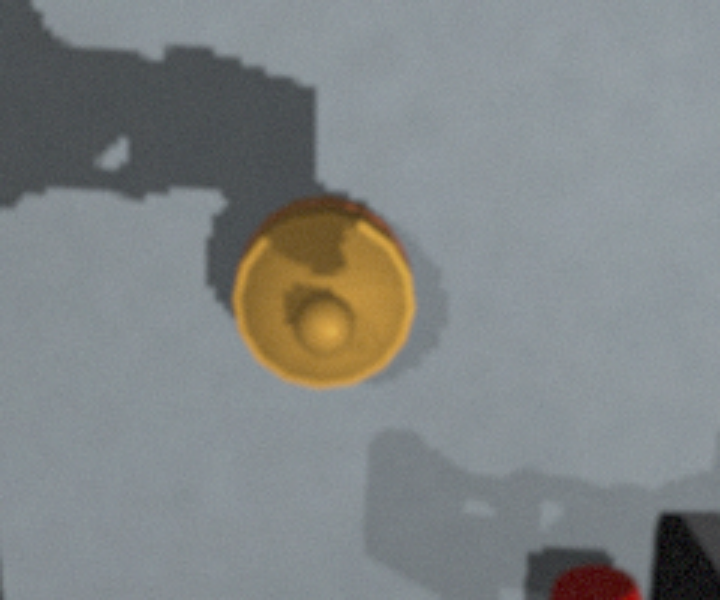

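Cap: cylinder rim centred at crop (324,299), i.e. pixel (318,229.7), with the knob at crop (326,322).

```bash
python3 - <<'E'
from h import *
c=s=dict(np.load("w10.npz"))
P=ray(c,(318,229.7),26,s);print(P,ray(c,(318.7,237.3),46,s));go(P[0],P[1],19,np.pi/2)
E
```

```text
[463.1587803  -87.26817631  26.        ] [462.83649426 -86.81197382  46.        ]
row [ 6.900e-02  1.000e-02  3.444e+00  2.000e-03  3.000e-03 -7.000e-03] y0 1.570 q6 -1.78
```

```bash
python3 -m handwheel '[[0.07,0.015,1,0,0,0,0],[0.07,0.015,2,0,0,0,0],[0.07,0.015,2.6,0,0,0,0],[0.07,0.015,3,0,0,0,0],[0.07,0.015,3.3,0,0,0,0],[0.07,0.015,3.44,0,0,0,0],[0.07,0.015,3.44,0,0,0,0],[0.07,0.015,3.44,0,0,0,0]]' && python3 -m handwheel '[[0,0,0,0,0,0,0.7],[0,0,0,0,0,0,0.7],[0,0,0,0,0,0,0.7],[0,0,0,0,0,0,0.7],[0,0,0,0,0,0,0.7],[0,0,0,0,0,0,0.7],[0,0,0,0,0,0,0.7],[0,0,0,0,0,0,0.7]]'
```

```text
time_s: 22.0
position: [463.2, -87.2, 174.8]
tcp_rot: [0.001, 0.0, 1.0, -0.0]
force: [0.3, -0.5, 0.4]
grip_width: 1.002
grasp_force: 0.0
time_s: 22.8
position: [462.8, -87.4, 174.9]
tcp_rot: [0.001, 0.001, 1.0, -0.0]
force: [-0.6, -0.1, 5.7]
grip_width: 0.492
grasp_force: 60.2
```

```bash
python3 -m handwheel '[[0,0,-0.5,0,0,0,0.7],[0,0,-1.5,0,0,0,0.7],[0,0,-2.5,0,0,0,0.7],[0,0,-3.5,0,0,0,0.7],[0,0,-4.5,0,0,0,0.7],[0,0,-5.5,0,0,0,0.7],[0,0,-5.5,0,0,0,0.7],[0,0,-5.5,0,0,0,0.7]]'; python3 -m handwheel '[[-0.6,0.9,0,0,0,0,0.7],[-1.2,1.8,0,0,0,0,0.7],[-1.8,2.8,0,0,0,0,0.7],[-2.4,3.8,0,0,0,0,0.7],[-3,4.8,0,0,0,0,0.7],[-3.5,5.6,0,0,0,0,0.7],[-3.73,5.89,0,0,0,0,0.7],[-3.73,5.89,0,0,0,0,0.7],[-3.73,5.89,0,0,0,0,0.7],[-3.73,5.89,0,0,0,0,0.7]]'; python3 - <<'E'
from h import *
c,s=shot("wrist","w11");p=s["position"];print(p,s["tcp_rot"])
for d in([-22,0],[0,-22],[0,22]): print(proj(c,p+[d[0],d[1],-148.5],s).round(1))
print("knob",proj(c,p+[0,0,-128.5],s))
for d in([-24,0],[0,0]):print(proj(c,(612.1+d[0],148.3,185),s))
go(612.1,148.3,s["position"][2]-155)
cv2.imwrite("pics/w11c.png",c["frame"][180:480,160:480,::-1])
E
```

```text
time_s: 23.6
position: [462.2, -87.3, 394.3]
tcp_rot: [0.001, 0.001, 1.0, -0.0]
force: [-0.3, 0.3, -2.6]
grip_width: 0.498
grasp_force: 61.2
time_s: 24.6
position: [611.4, 146.7, 393.4]
tcp_rot: [-0.001, 0.001, 1.0, -0.0]
force: [0.2, 0.6, -1.9]
grip_width: 0.499
grasp_force: 61.4
[611.43957643 146.73780491 393.42002278] [-9.99021164e-04  1.26514201e-03  9.99998609e-01 -4.28610551e-04]
[317.  280.7]
[256.8 336.5]
[377.5 336.3]
knob [316.97031347 371.32662452]
[320.49330116 230.37257961]
[320.53384972 274.74075811]
row [-0.015  0.04   0.011 -0.006 -0.012 -0.   ] y0 1.568 q6 -1.35
```

View pics/w11c.png

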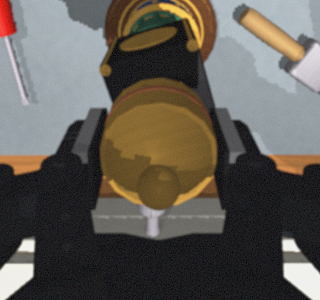

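Held cap: knob at pixel (318,366), sides at columns 262 and 377. I'll check the rim profile numerically.

```bash
python3 - <<'E'
import cv2
im=cv2.imread("pics/w11.png")
print([(r,*im[r,317].tolist()) for r in range(252,304,3)])
for r in(300,315,330,345,360):
    h=cv2.cvtColor(im,cv2.COLOR_BGR2HSV)[r];g=[u for u in range(240,400) if 10<h[u][0]<32 and h[u][1]>110 and h[u][2]>40];print(r,g[0],g[-1])
E
```

```text
[(252, 28, 27, 25), (255, 27, 29, 21), (258, 32, 62, 84), (261, 36, 74, 100), (264, 41, 78, 101), (267, 43, 67, 111), (270, 34, 72, 98), (273, 40, 79, 98), (276, 40, 77, 99), (279, 32, 70, 98), (282, 39, 83, 109), (285, 50, 107, 140), (288, 52, 106, 138), (291, 51, 104, 136), (294, 50, 101, 135), (297, 52, 105, 137), (300, 50, 104, 135), (303, 50, 100, 134)]
300 265 370
315 262 374
330 259 377
345 261 376
360 262 374
```

```bash
python3 -m handwheel '[[-0.01,0.03,0.4,0,0,0,0.7],[-0.01,0.03,0.7,0,0,0,0.7],[-0.01,0.03,0.8,0,0,0,0.7],[-0.01,0.03,0.8,0,0,0,0.7],[-0.01,0.03,0.8,0,0,0,0.7],[-0.01,0.03,0.8,0,0,0,0.7]]'; python3 -m handwheel '[[0,0,0.015,0,0,0,0.7],[0,0,0.015,0,0,0,0.7],[0,0,0.03,0,0,0,0.7],[0,0,0.03,0,0,0,0.7]]'; python3 -m handwheel '[[0,0,0.015,0,0,0,0.7],[0,0,0.015,0,0,0,0.7],[0,0,0.025,0,0,0,0.7],[0,0,0.025,0,0,0,0.7]]'
```

```text
time_s: 25.25
position: [612.7, 149.2, 362.8]
tcp_rot: [0.001, 0.001, 1.0, 0.0]
force: [0.6, 0.1, -1.3]
grip_width: 0.494
grasp_force: 61.4
time_s: 25.65
position: [612.5, 149.3, 360.8]
tcp_rot: [-0.0, 0.001, 1.0, 0.0]
force: [-0.3, 0.0, -2.4]
grip_width: 0.494
grasp_force: 61.4
time_s: 26.05
position: [612.5, 149.3, 359.9]
tcp_rot: [0.0, 0.001, 1.0, 0.0]
force: [-0.7, -0.8, -0.7]
grip_width: 0.498
grasp_force: 61.4
```

```bash
python3 -m handwheel '[[0,-0.012,-0.04,0,0,0,0.7],[0,-0.025,-0.04,0,0,0,0.7],[0,-0.025,-0.04,0,0,0,0.7],[0,-0.025,-0.01,0,0,0,0.7],[0,-0.025,0.01,0,0,0,0.7],[0,-0.025,0.02,0,0,0,0.7],[0,-0.025,0.02,0,0,0,0.7]]'
```

```text
time_s: 26.75
position: [612.5, 148.2, 359.9]
tcp_rot: [0.0, 0.001, 1.0, 0.0]
force: [-1.1, -0.6, 4.6]
grip_width: 0.491
grasp_force: 62.1
```

```bash
python3 -m handwheel '[[0,0,0,0,0,0,0.45],[0,0,0,0,0,0,0.3],[0,0,0,0,0,0,0.1],[0,0,0,0,0,0,0],[0,0,0,0,0,0,0],[0,0,-0.4,0,0,0,0],[0,0,-1,0,0,0,0],[0,0,-2,0,0,0,0],[0,0,-3,0,0,0,0],[0,0,-3,0,0,0,0]]'; python3 -m handwheel '[[1,0,0,0,0,0,0],[2,0.5,0,0,0,0,0],[3,1.5,0,0,0,0,0],[4,2.5,0,0,0,0,0],[4,3.5,0,0,0,0,0],[4,4.5,0,0,0,0,0],[4,4.5,0,0,0,0,0],[4,4.5,0,0,0,0,0]]'; python3 - <<'E'
from h import *
c,s=shot("side","s2");t,_=shot("top","t2")
a=cv2.resize(c["frame"][80:340,280:480],None,fx=2,fy=2);b=cv2.resize(t["frame"][110:270,150:350],None,fx=2,fy=2)
b=cv2.copyMakeBorder(b,0,a.shape[0]-b.shape[0],0,0,cv2.BORDER_CONSTANT);cv2.imwrite("pics/fin.png",np.hstack([a,b])[:,:,::-1])
E
```

```text
time_s: 27.75
position: [612.8, 148.3, 485.8]
tcp_rot: [0.006, 0.001, 1.0, 0.001]
force: [0.1, 0.4, 0.2]
grip_width: 1.0
grasp_force: 0.0
time_s: 28.55
position: [452.5, 329.0, 478.2]
tcp_rot: [-0.001, -0.0, 1.0, -0.001]
force: [0.4, -0.5, -0.3]
grip_width: 0.997
grasp_force: 0.0
```

View pics/fin.png

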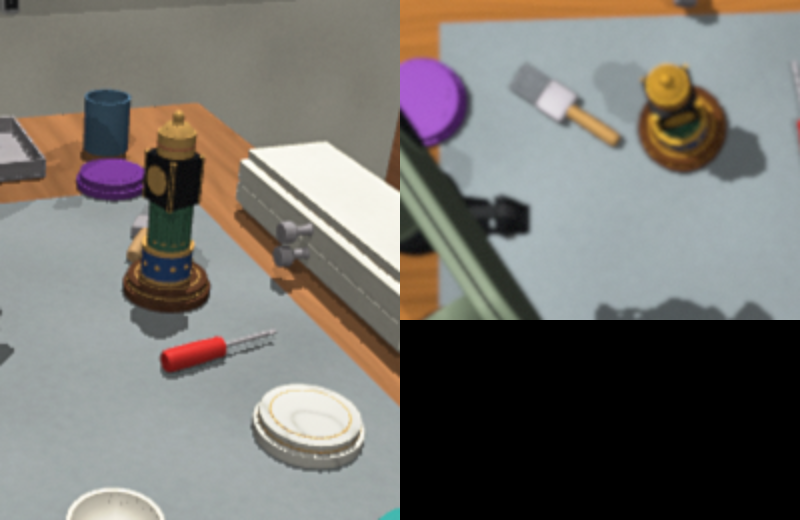

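The finished clock stands upright on the dark plinth (side crop, around x 165, y 110–300). The bystanders are undisturbed and the arm is clear.

```bash
python3 -c "
from plant import arm
print(arm.finish_job())"
```

```text
the job is handed in; nothing more can be done
None
```

The clock is rebuilt on the dark plinth in the order asked (drum, column, case, cap), each part upright and centred to within about 1–2 mm; no bystander was touched, and I handed the job in after about 29 s of robot time.

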